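# Take a soldering block out of its sprung-flap dispenser and close up the soldering surface

## Robot

A 6-joint arm with a two-finger parallel gripper is mounted at the origin on the work surface; the furniture and walls round the work are solid. World frame = base frame: x ahead of the robot, y to its left, z up, the work surface at z = 0. Lengths are in m, angles in rad, forces in N, time in s.
With the tool pointing down it reaches from about 0.4 to 0.825 m from the base axis. Payload 7 kg.
Tool frame: the origin (TCP) lies midway between the tips of the shut fingers; the grasp point (between the pads) lies 19 mm behind it; z points along the fingers, y is the line along which they close (so a half turn about z gives the same grasp; the last joint's range is limited). The gripper opens to 88 mm and grips with 3 to 60 N. Pads are 19 mm wide; open, the fingers measure 130 mm over their backs; the gripper's body (78 mm by 193 mm) begins 47 mm behind the grasp point.
Start: joints at [-0.902, 0.359, 0.012, 0, -1.224, -0.288], TCP at [0.251, -0.627, 0.227] pointing down, gripper open.
Joint ranges: [-3.07, 3.07], [-1.43, 2.12], [-1.02, 1.25], [-3.03, 1.67], [-3.05, -0], [-3.03, 3.03]. Speed limits (rad/s): [2.39, 2.39, 3.01, 3.14, 3.14, 3.14].

## Interface

Orientations are given as [roll, pitch, yaw] about the fixed x, y, z axes, in that order (R = Rz(yaw) Ry(pitch) Rx(roll)).
In Python, from station import arm gives the robot as it stands.
- The arm moves only by the tool servo_tool, never from a script. Its argument "deltas" is a list of rows, each a list of 7 numbers: the closure, from -1 (fully open) to 1 (shut), then the shift along the tool's x, y, z in mm, then the turn, a rotation vector about the tool's x, y, z in degrees. In form: [[gripper, x, y, z, ax, ay, az], ...]. A call has 1 to 20 rows; each row shifts and turns the commanded pose from where the row before left it, along the tool's axes as they then stand; what a row does not reach is not made up. A row lasts 1/12 s, in which the tool goes at most 41.7 mm and 7.16 degrees, less where a joint would pass 70% of its speed; a pose out of reach is approached as far as the arm can. A call is refused whole if a number of a shift passes 41.7 or a number of a turn 7.16, either way. A call with a gripper value outside its range is refused whole. The fingers move at their own pace and stop on an object; "squeeze" is the grip in N (left out, the last holds). Time passes only in rows, so rows that do not move let the fingers close. It gives the time, the measured TCP pose, the force, the opening and the grip force at its end, in the units of the state.
- arm.get_state(): the state, without advancing time (a new reading comes with each control period).
- arm.grab_frame(name): name is "scene" or "top"; returns a dict with "color" (400x640x3 uint8, red, green, blue), "K" (3x3 intrinsics, pixels), "distortion" ([k1, k2, p1, p2, k3] as OpenCV has them; the pictures are not rectified), "position" and "orientation" of the camera in the world. Camera axes: x right, y down, z forward; pixel columns grow to the right and rows downward; lengths in m; the calibration is good to about 2 mm. A picture is of the moment at which its call begins. There is no depth.
- arm.job_done(): hands the job in; it is judged then, once.
Trained networks look in a picture, given as the dict that the camera call returned (one of the last four; its "shot" number tells which), for a name from the list of things; names that differ only in an ending like _2 or _b are one class to them, and where a whole thing is asked for, a point or a joint stands for the part that bears it (a point fixed in the world has none). Each returns a list of dicts, best first, with "conf" (0 to 1); they miss things now and then, are a little off and sometimes report something else, mostly with a low value. They report only what shows in the picture. A call takes as long as a camera call.
- arm.recognise(query, picture): "at" ([x, y, z] in m, in the coordinates of the camera as it stood for that picture, good to about 4 mm: the middle of the surface that is visible of it).
The state is a dict: "t": time; "q": joint angles; "qd": joint speeds; "joint_efforts": joint torques, N m; "eef_pos": TCP position; "ee_rot": TCP orientation; "force": force on the tool from outside, world axes, zero at the start; "moment": the same for the moment, N m; "width": finger opening in m; "gripper_force": force on a finger pad.
Only numpy, scipy, OpenCV 4.12 (cv2) and the standard library are available. Lean on these libraries where they do the work, as an engineer would, in place of code of your own. Each camera call takes 0.05 s, during which the arm holds its last target. There are 200 camera calls.

## Task

Reach down through the sprung clear flaps in the roof of the blue dispenser, behind the pale soldering block, and hold the flaps open while you push the block right out of the open mouth. Then slide it sideways along the bench until its long side sits flush against the long side of the scorched grey block, with their ends level, so the two make one surface; the blocks are brittle, so never lift the pale one off the bench, and do not shove the grey block or the flux tin out of place. Leave the flaps sprung shut.

Things in the scene. Friction and masses are not known exactly. Their poses are not given: they have to be found in the camera images.
- dispenser: blue sheet-metal channel fixed to the bench, 225 long, 70 wide (102 over the feet), 62 high; 66 wide inside, floor 2 thick. Origin: on the bench, middle of the open mouth; +x runs into the dispenser to its closed end, so blocks leave along -x. Its roof is a slot 48 wide, full length and open at the mouth (a finger in it can travel right out), closed by two clear leaves
- loading_end (a point): point on the middle line of the roof slot, at roof height (62 mm above the bench), 195 mm from the mouth. The channel under it is always empty at the start: the block reaches at most 150 mm in from the mouth, so fingers can come down here behind it
- leaf_a (a joint): angle of the clear sprung leaf on the dispenser's +y side, 23 mm wide, 217 long, hinged on the slot's +y edge, free edge on the middle line. 0 = shut, level; up to 1.5 rad as it is pressed down into the channel (0.5 N at the free edge to start, 1.7 N wide open; springs shut when let go). Open, its edge hangs 35 mm above the bench, just over a block
- leaf_b (a joint): the same for the leaf on the dispenser's -y side
- fresh_block_center (a point): centre of the pale off-white soldering block, 100 mm long (its x), 60 mm wide (its y), 30 mm high (z), about 0.3 kg, loose. It starts lying lengthwise on the dispenser's floor, its x axis along the dispenser's, its front end 10 to 50 mm inside the mouth
- laid_block_center (a point): centre of the grey, scorched soldering block of the same size (100 mm along its x, 60 mm along its y, 30 mm high, 0.3 kg), loose on the bench in front of the mouth and to one side of the block's way out (either side), parallel to the dispenser within 2 degrees
- flux_tin_center (a point): centre of the red flux tin, 45 mm across and 50 mm high, loose, standing on the other side of the way out

How it is judged:
On the way, in this order (a step that is already met when the one before it is completed fails the run):
1. a flap leaf is held down while the pale block has been pushed 30 mm along (value of joint any of leaf_a, leaf_b above 0.4 rad and distance of fresh_block_center from where it was at the start of the episode above 0.03 m and x of fresh_block_center in the frame of dispenser above -0.03 m), for 0.1 s.
2. the pale block is wholly outside the mouth (x of fresh_block_center in the frame of dispenser below -0.052 m), for 0.1 s.
At the end, for the whole second after the job is handed in: Both blocks lie flat on the bench with long sides touching (gap at most 4 mm, at most 0.06 rad out of parallel) and ends level within 10 mm; the grey block is within 20 mm of where it was; both flap leaves are shut (under 0.1 rad) (x of fresh_block_center in the frame of laid_block_center between -0.01 and 0.01 m and y of fresh_block_center in the frame of laid_block_center between -0.064 and 0.064 m and angle between the x axis of fresh_block_center and the x axis of laid_block_center, either way round below 0.06 rad and angle between each of fresh_block_center, laid_block_center's own z axis and vertical below 0.05 rad and height (world z) of each of fresh_block_center, laid_block_center below 0.02 m and distance of laid_block_center from where it was at the start of the episode below 0.02 m and value of joint each of leaf_a, leaf_b below 0.1 rad).
It fails at once if the pale block is lifted off the bench (its centre above 45 mm) (height (world z) of fresh_block_center above 0.045 m).
It fails at once if the grey block is shoved more than 20 mm (distance of laid_block_center from where it was at the start of the episode above 0.02 m).
It fails at once if the flux tin is moved more than 25 mm (distance of flux_tin_center from where it was at the start of the episode above 0.025 m).
It also fails if it takes over 56 s, if anything falls off the work surface, if the arm or the gripper's body presses on something with over 40 N, if the wrist force passes 120 N, or if a joint passes its speed limit or range.

## Working session

There is one attempt and no reset: what is moved stays moved. The work goes in short steps, Python scripts to look and compute and a tool call to move; the robot and the scene stay as the last step left them, time stands still between calls to the robot, and variables do not carry over. Pictures are saved under pics/ and viewed, at most 10 in all, crops included, and the job is handed in when it is done.

Besides the shell and the picture viewer there is one more tool, called by a JSON object that holds its "fn" and its "kwargs". servo_tool: Moves the arm, as the interface text tells. Its arguments: {"type":"object","properties":{"deltas":{"type":"array","items":{"type":"array","items":{"type":"number"}}},"squeeze":{"type":"number"}},"required":["deltas"]}

```bash
ls; mkdir -p pics; cat > h.py <<'E'
from station import arm
import numpy as np, cv2
from scipy.spatial.transform import Rotation as R
def Rm(o):
    o=np.array(o,float)
    if o.shape==(3,3): return o
    return R.from_euler('xyz',o).as_matrix() if o.size==3 else R.from_quat(o).as_matrix()
def w(f,p): return Rm(f['orientation'])@np.array(p)+np.array(f['position'])
def pix2plane(f,uv,z):
    n=cv2.undistortPoints(np.array(uv,float).reshape(-1,1,2),np.array(f['K']),np.array(f['distortion'])).reshape(-1,2)
    d=np.c_[n,np.ones(len(n))]@Rm(f['orientation']).T
    c=np.array(f['position']); z=np.broadcast_to(z,len(d))
    return c+d*((z-c[2])/d[:,2])[:,None]
def proj(f,P):
    P=np.array(P,float).reshape(-1,3)
    Rc=Rm(f['orientation']).T
    return cv2.projectPoints(P,cv2.Rodrigues(Rc)[0],-Rc@np.array(f['position']),np.array(f['K']),np.array(f['distortion']))[0].reshape(-1,2)
E
python3 - <<'E'
from h import *
print(arm.get_state())
for n in ['top','scene']:
    f=arm.grab_frame(n); cv2.imwrite(f'pics/{n}0.png',f['color'][:,:,::-1])
    print(n,f['position'],f['orientation'],f['K'])
    for q in ['dispenser','fresh_block_center','laid_block_center','flux_tin_center','leaf_a','loading_end']:
        try:
            for r in arm.recognise(q,f)[:2]: print(q,round(r['conf'],2),w(f,r['at']).round(4))
        except Exception as e: print(q,e)
E
```

```text
pics
{'t': 0.0, 'q': array([-9.01853100e-01,  3.59374012e-01,  1.10232126e-02, -3.68090260e-04,
       -1.22409298e+00, -2.88077610e-01]), 'qd': array([-0.00064249, -0.00040019,  0.00020944,  0.00063019, -0.00030547,
        0.00050051]), 'joint_efforts': array([ 3.79301548e-05, -5.82715273e+01,  2.93050021e+01,  6.99712828e+00,
        6.71576199e-03, -1.45477657e-04]), 'eef_pos': array([ 0.25068544, -0.62617368,  0.22561227]), 'ee_rot': array([ 3.13991478e+00, -1.36337230e-04, -2.76085228e+00]), 'force': array([ 1.0556178 , -0.89364993,  0.85060007]), 'moment': array([-0.01199098,  0.04598546,  0.00712316]), 'gripper_force': 0.0, 'width': 0.08761871330404382}
top [0.33339952 0.02110956 1.15287771] [-2.94998098 -0.02555142 -1.57163274] [[510.54681722   0.         317.24342852]
 [  0.         510.54681722 209.74658574]
 [  0.           0.           1.        ]]
dispenser 0.68 [0.5509 0.066  0.0624]
fresh_block_center 0.22 [0.5504 0.0665 0.0587]
laid_block_center 0.78 [ 0.4122 -0.1058  0.0286]
flux_tin_center 0.96 [ 0.6234 -0.1582  0.0515]
leaf_a 0.87 [0.5516 0.068  0.0573]
leaf_a 0.74 [0.5743 0.0597 0.0601]
loading_end 0.84 [0.5508 0.0688 0.055 ]
scene [0.2258604  0.61360259 0.57820398] [-2.19655353 -0.00725689 -2.66630833] [[368.01900395   0.         316.24350012]
 [  0.         368.01900395 199.75260262]
 [  0.           0.           1.        ]]
dispenser 0.67 [0.5505 0.1014 0.0602]
fresh_block_center 0.7 [0.531  0.0562 0.0221]
laid_block_center 0.69 [ 0.4112 -0.0822  0.0265]
laid_block_center 0.62 [0.5317 0.0529 0.0233]
flux_tin_center 0.84 [ 0.6213 -0.1516  0.0367]
leaf_a 0.84 [0.5526 0.0831 0.0602]
leaf_a 0.73 [0.5808 0.0842 0.061 ]
loading_end 0.86 [0.5507 0.1021 0.0588]
```

View pics/top0.png

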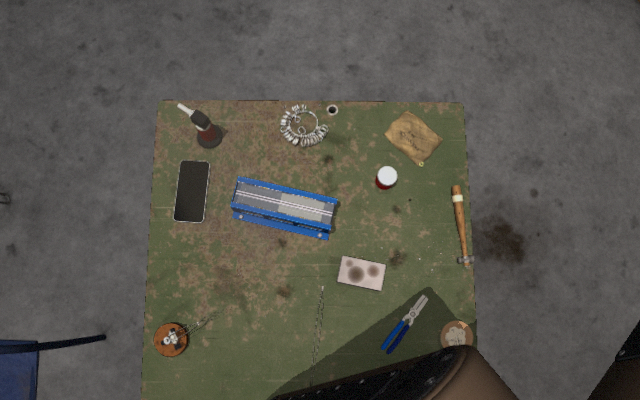

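View pics/scene0.png

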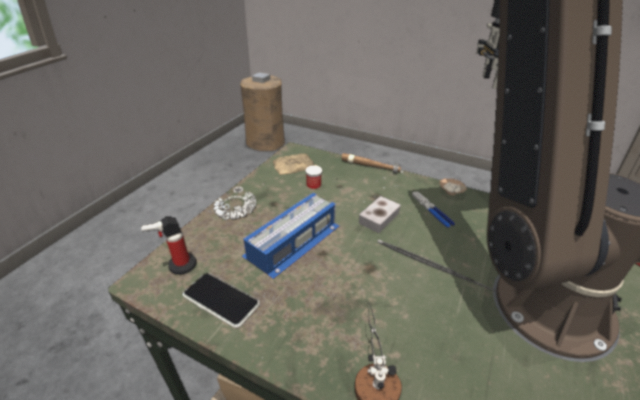

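The top view shows the dispenser from its closed end near (235,195) to its mouth near (335,215). The pale block sits under the mouth end at about (280–335, 205), the grey block is at (361,273) and the tin at (386,177). I'll enlarge the crop to get the edges more exactly.

```bash
python3 - <<'E'
import cv2
a=cv2.imread('pics/top0.png')[165:305,225:405]
cv2.imwrite('pics/c0.png',cv2.resize(a,None,fx=4.4,fy=4.25,interpolation=cv2.INTER_CUBIC)[:600,:800])
E
```

```text
(no output)
```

View pics/c0.png

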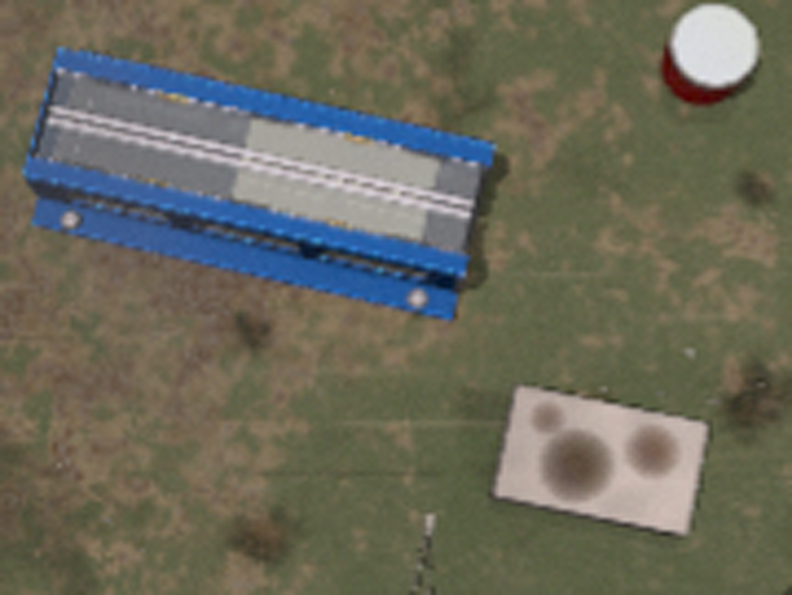

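```bash
python3 - <<'E'
from h import *
f=arm.grab_frame('top')
def c(l): return [(225+x/4.4-.4,165+y/4.25-.4) for x,y in l]
d=pix2plane(f,c([(495,147),(465,275),(62,48),(26,172)]),.062)[:,:2]
l=pix2plane(f,c([(516,386),(708,424),(688,535),(495,495)]),.03)[:,:2]
p=pix2plane(f,c([(438,160),(420,240),(250,118),(232,193)]),.032)[:,:2]
print(d,np.linalg.norm(d[0]-d[1]),np.linalg.norm(d[2]-d[3]),np.linalg.norm(d[0]-d[2]),np.linalg.norm(d[1]-d[3]))
def rect(r):
    (cx,cy),s,a=cv2.minAreaRect((r*1000).astype(np.float32)); return cx,cy,s,a
print('lenl',[np.linalg.norm(l[i]-l[i-1]).round(4) for i in range(4)], l.mean(0))
ux=(d[2]-d[0])+(d[3]-d[1]); ux/=np.linalg.norm(ux); uy=np.array([-ux[1],ux[0]])
cen=d.mean(0); m=cen-ux*.1125
print('ux',ux,np.degrees(np.arctan2(ux[1],ux[0])),'mouth',m)
T=lambda q:np.c_[(q-m)@ux,(q-m)@uy].round(4)
print('disp',T(d)); print('pale',T(p)); print('laid',T(l),T(l.mean(0)[None]))
g=(l[0]-l[1])+(l[3]-l[2]); print('laid ang',np.degrees(np.arctan2(g[1],g[0])))
for q in ['loading_end','flux_tin_center','laid_block_center']:
  for r in arm.recognise(q,f)[:2]: print(q,r['conf'],T(w(f,r['at'])[None,:2]))
E
```

```text
[[ 0.56878409 -0.05043884]
 [ 0.50208758 -0.03512206]
 [ 0.62028522  0.16601669]
 [ 0.55465679  0.18191053]] 0.06843265361133462 0.06752558240593799 0.2224980023738062 0.2233084628124169
lenl [np.float64(0.0574), np.float64(0.0984), np.float64(0.0583), np.float64(0.0982)] [ 0.4105421  -0.10469206]
ux [0.23344333 0.97237041] 76.50011971972442 mouth [ 0.53519105 -0.04380009]
disp [[ 0.0014 -0.0342]
 [ 0.0007  0.0342]
 [ 0.2239 -0.0338]
 [ 0.224   0.0338]]
pale [[ 0.0277 -0.0272]
 [ 0.0267  0.0167]
 [ 0.1263 -0.0264]
 [ 0.1252  0.0149]]
laid [[-0.0379  0.0797]
 [-0.1363  0.0765]
 [-0.1386  0.1347]
 [-0.0404  0.1371]] [[-0.0883  0.107 ]]
laid ang 78.14374474718483
loading_end 0.69 [[0.1155 0.0103]]
laid_block_center 0.77 [[-0.0881  0.1058]]
```

{"fn": "servo_tool", "kwargs": {"deltas": [[1, 0, 30, 0, 0, 0, 5.88], [1, 0, 30, 0, 0, 0, 5.88], [1, 0, 30, 0, 0, 0, 5.88], [1, 0, 30, 0, 0, 0, 5.88], [1, 0, 30, 0, 0, 0, 5.88], [1, 0, 30, 0, 0, 0, 5.88], [1, 0, 30, 0, 0, 0, 0], [1, 0, 30, 0, 0, 0, 0], [1, 0, 30, 0, 0, 0, 0], [1, 0, 30, 0, 0, 0, 0], [1, 0, 30, 0, 0, 0, 0], [1, 0, 30, 0, 0, 0, 0], [1, 0, 30, 0, 0, 0, 0], [1, 0, 30, 0, 0, 0, 0], [1, 0, 30, 0, 0, 0, 0], [1, 0, 30, 0, 0, 0, 0], [1, 0, 30, 0, 0, 0, 0], [1, 0, 30, 0, 0, 0, 0], [1, 0, 0, 0, 0, 0, 0], [1, 0, 0, 0, 0, 0, 0]], "squeeze": 10}}

```text
t: 2.57
eef_pos: [0.3132, -0.0992, 0.2269]
ee_rot: [3.141, 0.001, 2.912]
force: [-0.8, -0.1, 0.4]
width: 0.0005
gripper_force: 0.0
```

```bash
cat >> h.py <<'E'
m=np.array([0.53519,-0.0438]); ux=np.array([0.23344,0.97237]); uy=np.array([-ux[1],ux[0]])
def D(p): p=np.atleast_2d(p)[:,:2]-m; return np.c_[p@ux,p@uy].round(4)
def st():
    s=arm.get_state(); print('t',round(s['t'],2),'disp xy',D(s['eef_pos'])[0],'z',round(s['eef_pos'][2],4),'rot',np.degrees(s['ee_rot']).round(2),'F',s['force'].round(1),'w',round(s['width'],4),'q',s['q'].round(2))
E
python3 -c "
from h import *
st()"
```

```text
t 2.57 disp xy [-0.1057  0.203 ] z 0.2269 rot [1.7996e+02 7.0000e-02 1.6682e+02] F [-0.8 -0.1  0.4] w 0.0005 q [ 0.32 -0.28 -0.66  0.   -1.19 -2.12]
```

{"fn": "servo_tool", "kwargs": {"deltas": [[1, -16.9, 23.8, 0, 0, 0, 0.3], [1, -16.9, 23.8, 0, 0, 0, 0], [1, -16.9, 23.8, 0, 0, 0, 0], [1, -16.9, 23.8, 0, 0, 0, 0], [1, -16.9, 23.8, 0, 0, 0, 0], [1, -16.9, 23.8, 0, 0, 0, 0], [1, -16.9, 23.8, 0, 0, 0, 0], [1, -16.9, 23.8, 0, 0, 0, 0], [1, -16.9, 23.8, 0, 0, 0, 0], [1, -16.9, 23.8, 0, 0, 0, 0], [1, -16.9, 23.8, 0, 0, 0, 0], [1, -16.9, 23.8, 0, 0, 0, 0], [1, 0, 0, 35, 0, 0, 0], [1, 0, 0, 35, 0, 0, 0], [1, 0, 0, 35, 0, 0, 0], [1, 0, 0, 30, 0, 0, 0], [1, 0, 0, 0, 0, 0, 0], [1, 0, 0, 0, 0, 0, 0]]}}

```text
t: 4.07
eef_pos: [0.5771, 0.1266, 0.0905]
ee_rot: [-3.138, -0.003, 2.9]
force: [0.9, 0.0, 1.0]
width: 0.0003
gripper_force: 0.0
```

```bash
python3 - <<'E'
from h import *
st()
f=arm.grab_frame('scene'); a=f['color'][160:300,210:370,::-1]
cv2.imwrite('pics/s1.png',cv2.resize(a,None,fx=4,fy=4,interpolation=cv2.INTER_CUBIC))
E
```

```text
t 4.07 disp xy [ 0.1755 -0.001 ] z 0.0905 rot [-1.7982e+02 -1.5000e-01  1.6615e+02] F [0.9 0.  1. ] w 0.0003 q [ 0.55  0.35 -0.35  0.   -0.88 -2.36]
```

View pics/s1.png

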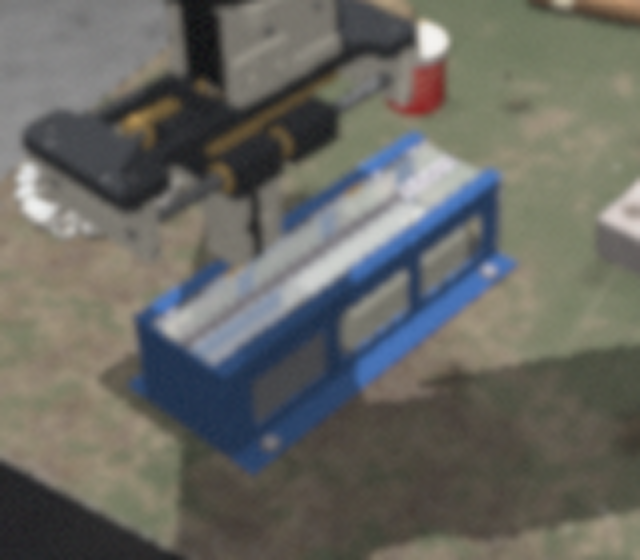

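The shut fingers hang over the slot in the closed half, with the pale block ahead of them at about (400–450,190) in the crop. I'll go down through the flaps.

{"fn": "servo_tool", "kwargs": {"deltas": [[1, 1, 2, 10, 0, 0, 0], [1, 0, 0, 10, 0, 0, 0], [1, 0, 0, 10, 0, 0, 0], [1, 0, 0, 10, 0, 0, 0], [1, 0, 0, 10, 0, 0, 0], [1, 0, 0, 10, 0, 0, 0], [1, 0, 0, 10, 0, 0, 0], [1, 0, 0, 8, 0, 0, 0], [1, 0, 0, 0, 0, 0, 0]]}}

```text
t: 4.87
eef_pos: [0.5759, 0.1304, 0.0112]
ee_rot: [-3.14, -0.002, 2.901]
force: [-0.4, 0.9, -3.3]
width: 0.0007
gripper_force: 2.8
```

```bash
python3 -c "
from h import *
st()"
```

```text
t 4.87 disp xy [0.1788 0.0011] z 0.0112 rot [-1.7989e+02 -1.4000e-01  1.6622e+02] F [-0.4  0.9 -3.3] w 0.0007 q [ 0.55  0.44 -0.42 -0.   -0.71 -2.36]
```

{"fn": "servo_tool", "kwargs": {"deltas": [[1, 0, -10, 0, 0, 0, 0], [1, 0, -10, 0, 0, 0, 0], [1, 0, -10, 0, 0, 0, 0], [1, 0, -10, 0, 0, 0, 0], [1, 0, -10, 0, 0, 0, 0], [1, 0, -10, 0, 0, 0, 0], [1, 0, -10, 0, 0, 0, 0], [1, 0, -10, 0, 0, 0, 0], [1, 0, -10, 0, 0, 0, 0], [1, 0, -10, 0, 0, 0, 0], [1, 0, -10, 0, 0, 0, 0], [1, 0, -10, 0, 0, 0, 0], [1, 0, -10, 0, 0, 0, 0], [1, 0, -8, 0, 0, 0, 0], [1, 0, -6, 0, 0, 0, 0], [1, 0, -4, 0, 0, 0, 0], [1, 0, -2, 0, 0, 0, 0], [1, 0, 0, 0, 0, 0, 0]]}}

```text
t: 6.37
eef_pos: [0.5408, -0.0155, 0.0134]
ee_rot: [-3.141, -0.001, 2.901]
force: [0.2, -1.8, -0.0]
width: 0.0004
gripper_force: 1.6
```

```bash
python3 - <<'E'
from h import *
st()
for n in ['scene','top']:
  f=arm.grab_frame(n)
  if n=='scene':
    cv2.imwrite('pics/s2.png',cv2.resize(f['color'][140:280,230:430,::-1],None,fx=4,fy=4,interpolation=cv2.INTER_CUBIC))
  for q in ['fresh_block_center','laid_block_center','flux_tin_center']:
    for r in arm.recognise(q,f)[:2]: p=w(f,r['at']);print(n,q,r['conf'],D(p),p[2])
E
```

```text
t 6.37 disp xy [0.0288 0.0012] z 0.0134 rot [-1.7996e+02 -5.0000e-02  1.6621e+02] F [ 0.2 -1.8 -0. ] w 0.0004 q [ 0.33  0.38 -0.53  0.   -0.66 -2.15]
scene fresh_block_center 0.69 [[-0.0478  0.0209]] 0.029954314316691266
scene laid_block_center 0.56 [[-0.0674  0.1132]] 0.03399031032784705
top fresh_block_center 0.83 [[-0.0733  0.0192]] 0.027871809931095948
top laid_block_center 0.78 [[-0.0919  0.1035]] 0.027369791604586968
top laid_block_center 0.7 [[-0.075   0.0142]] 0.028094049728422554
top flux_tin_center 0.85 [[-0.0939 -0.113 ]] 0.05054249440940728
```

View pics/s2.png

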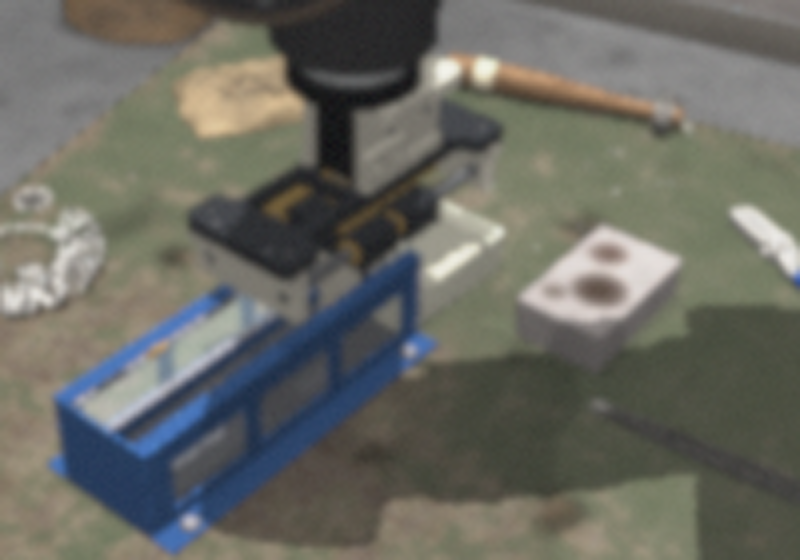

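The leaves are held down and the pale block, at (430–505, 210–300), is mostly out of the mouth. The push continues.

{"fn": "servo_tool", "kwargs": {"deltas": [[1, 0, -8, 0, 0, 0, 0], [1, 0, -8, 0, 0, 0, 0], [1, 0, -8, 0, 0, 0, 0], [1, 0, -6, 0, 0, 0, 0], [1, 0, -4, 0, 0, 0, 0], [1, 0, -3, 0, 0, 0, 0], [1, 0, -2, 0, 0, 0, 0], [1, 0, -2, 0, 0, 0, 0], [1, 0, 0, 0, 0, 0, 0], [1, 0, 0, 0, 0, 0, 0]]}}

```text
t: 7.6
eef_pos: [0.5313, -0.0553, 0.0136]
ee_rot: [-3.141, -0.0, 2.901]
force: [1.3, -5.0, 0.9]
width: 0.0006
gripper_force: 2.1
```

```bash
python3 - <<'E'
from h import *
st()
f=arm.grab_frame('top')
cv2.imwrite('pics/t3.png',cv2.resize(f['color'][165:305,225:405,::-1],None,fx=4,fy=4,interpolation=cv2.INTER_CUBIC))
for q in ['fresh_block_center','laid_block_center','flux_tin_center']:
    for r in arm.recognise(q,f)[:2]: p=w(f,r['at']);print(q,r['conf'],D(p),p[2])
E
```

```text
t 7.6 disp xy [-0.0121  0.0011] z 0.0136 rot [-1.7996e+02 -3.0000e-02  1.6623e+02] F [ 1.3 -5.   0.9] w 0.0006 q [ 0.26  0.37 -0.55  0.   -0.65 -2.08]
fresh_block_center 0.84 [[-0.097   0.0215]] 0.02723707238551487
laid_block_center 0.86 [[-0.0873  0.1054]] 0.028937487115857197
flux_tin_center 0.57 [[-0.1071 -0.1154]] 0.05032095367328515
```

View pics/t3.png

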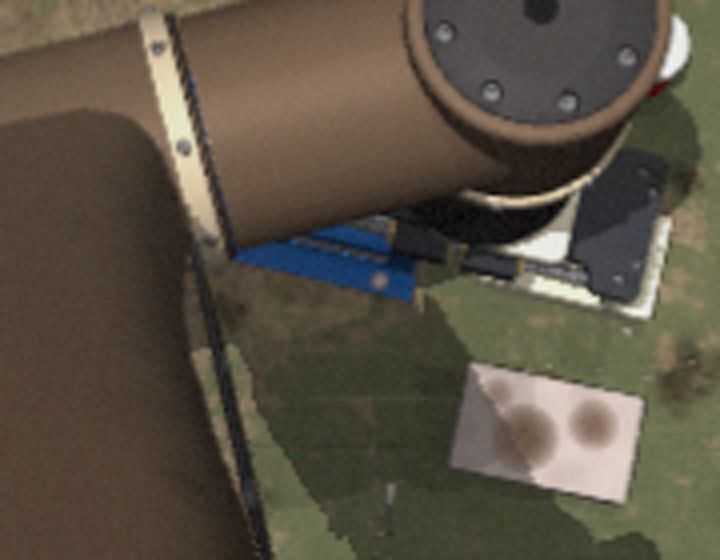

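```bash
python3 - <<'E'
from h import *
f=arm.grab_frame('top')
c=lambda l:[(225+x/4-.4,165+y/4-.4) for x,y in l]
print('pale front corner, edge top, rear-ish side',D(pix2plane(f,c([(653,318),(672,220),(520,288)]),.03)))
print('laid',D(pix2plane(f,c([(470,363),(643,398),(625,502),(450,466)]),.03)))
E
```

```text
pale front corner, edge top, rear-ish side [[-0.1319  0.0312]
 [-0.1309 -0.0255]
 [-0.0561  0.0322]]
laid [[-0.0384  0.0795]
 [-0.1358  0.076 ]
 [-0.1382  0.1339]
 [-0.0404  0.1371]]
```

{"fn": "servo_tool", "kwargs": {"deltas": [[1, 0, -2, 0, 0, 0, 0], [1, 0, -2, 0, 0, 0, 0], [1, 0, 0, 0, 0, 0, 0], [1, 0, 0, 0, 0, 0, 0], [1, 0, 0.5, -3, 0, 0, 0], [1, 0, 0.5, -15, 0, 0, 0], [1, 0, 0, -25, 0, 0, 0], [1, 0, 0, -25, 0, 0, 0], [1, 0, 0, -25, 0, 0, 0], [-1, -10, -10, 0, 0, 0, -1.9], [-1, -15, -15, 0, 0, 0, 0], [-1, -15, -20, 0, 0, 0, 0], [-1, -15, -15, 0, 0, 0, 0], [-1, -9, -10, 0, 0, 0, 0], [-1, 0, 0, 0, 0, 0, 0], [-1, 0, 0, 0, 0, 0, 0]]}}

```text
t: 9.18
eef_pos: [0.5783, -0.1399, 0.1061]
ee_rot: [-3.142, -0.001, 2.933]
force: [-0.3, -0.4, 0.5]
width: 0.0417
gripper_force: 0.0
```

```bash
python3 - <<'E'
from h import *
st()
f=arm.grab_frame('scene')
cv2.imwrite('pics/s4.png',cv2.resize(f['color'][140:280,230:430,::-1],None,fx=4,fy=4,interpolation=cv2.INTER_CUBIC))
for n in ['scene','top']:
  f=arm.grab_frame(n)
  for q in ['fresh_block_center','laid_block_center','flux_tin_center']:
    for r in arm.recognise(q,f)[:2]: p=w(f,r['at']);print(n,q,r['conf'],D(p),p[2])
E
```

```text
t 9.18 disp xy [-0.0834 -0.0644] z 0.1061 rot [-1.8000e+02 -6.0000e-02  1.6805e+02] F [-0.3 -0.4  0.5] w 0.0417 q [ 0.09  0.33 -0.32 -0.   -0.91 -1.87]
scene laid_block_center 0.62 [[0.1398 0.0155]] 0.058862669821159286
scene flux_tin_center 0.85 [[-0.0835 -0.109 ]] 0.03667480726661454
scene flux_tin_center 0.65 [[0.1276 0.0104]] 0.059334873430128776
top fresh_block_center 0.95 [[-0.0836  0.0016]] 0.026693911049004093
top laid_block_center 0.92 [[-0.1038  0.1011]] 0.029036376471367253
```

View pics/s4.png

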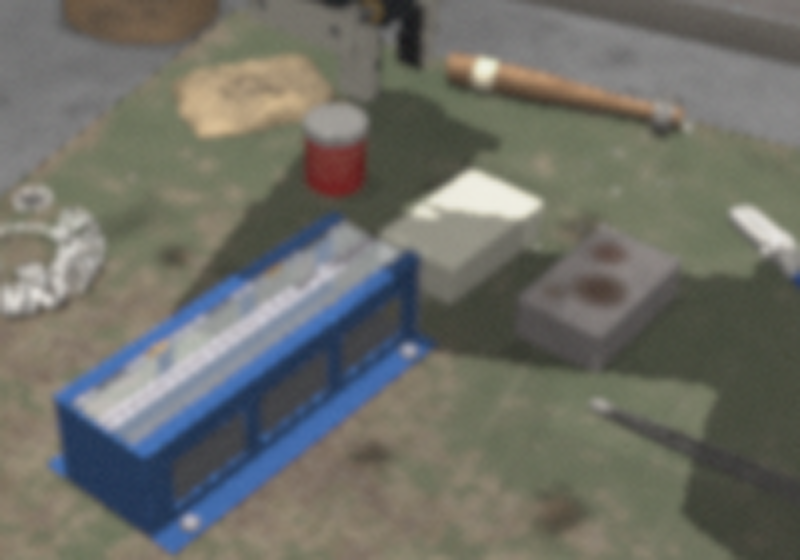

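{"fn": "servo_tool", "kwargs": {"deltas": [[-1, 0, -2, 0, 0, 0, 0], [-1, 0, 0, 0, 0, 0, 0], [-1, 0, 0, 0, 0, 0, 0], [-1, 0, 0, 0, 0, 0, 0], [-1, 0, 0, 15, 0, 0, 0], [-1, 0, 0, 15, 0, 0, 0], [-1, 0, 0, 15, 0, 0, 0], [-1, 0, 0, 15, 0, 0, 0], [-1, 0, 0, 15, 0, 0, 0], [-1, 0, 0, 10, 0, 0, 0], [-1, 0, 0, 7, 0, 0, 0], [-1, 0, 0, 0, 0, 0, 0], [-1, 5, 0, 0, 0, 0, 0], [-1, 5, 0, 0, 0, 0, 0], [-1, 5, 0, 0, 0, 0, 0], [-1, 4, 0, 0, 0, 0, 0], [-1, 0, 0, 0, 0, 0, 0]]}}

```text
t: 11.05
eef_pos: [0.5589, -0.1374, 0.0152]
ee_rot: [3.141, 0.0, 2.935]
force: [0.4, 0.1, -0.8]
width: 0.0875
gripper_force: 0.0
```

```bash
python3 -c "
from h import *
st()"
```

```text
t 11.05 disp xy [-0.0855 -0.0449] z 0.0152 rot [1.7998e+02 3.0000e-02 1.6814e+02] F [ 0.4  0.1 -0.8] w 0.0875 q [ 0.1   0.42 -0.45 -0.   -0.7  -1.88]
```

{"fn": "servo_tool", "kwargs": {"deltas": [[-1, 4, 0, 0, 0, 0, 0], [-1, 4, 0, 0, 0, 0, 0], [-1, 4, 0, 0, 0, 0, 0], [-1, 4, 0, 0, 0, 0, 0], [-1, 4, 0, 0, 0, 0, 0], [-1, 4, 0, 0, 0, 0, 0], [-1, 4, 0, 0, 0, 0, 0], [-1, 4, 0, 0, 0, 0, 0], [-1, 4, 0, 0, 0, 0, 0], [-1, 4, 0, 0, 0, 0, 0], [-1, 3, 0, 0, 0, 0, 0], [-1, 2, 0, 0, 0, 0, 0], [-1, 1, 0, 0, 0, 0, 0], [-1, 0, 0, 0, 0, 0, 0], [-1, 0, 0, 0, 0, 0, 0]]}}

```text
t: 12.3
eef_pos: [0.5142, -0.1281, 0.0144]
ee_rot: [-3.141, -0.001, 2.934]
force: [1.4, 0.5, 0.2]
width: 0.0878
gripper_force: 0.3
```

```bash
python3 - <<'E'
from h import *
st()
f=arm.grab_frame('top')
cv2.imwrite('pics/t5.png',cv2.resize(f['color'][185:305,275:395,::-1],None,fx=5,fy=5,interpolation=cv2.INTER_CUBIC))
E
```

```text
t 12.3 disp xy [-0.0869  0.0007] z 0.0144 rot [-1.7999e+02 -5.0000e-02  1.6813e+02] F [1.4 0.5 0.2] w 0.0878 q [ 0.13  0.36 -0.56 -0.   -0.65 -1.9 ]
```

View pics/t5.png

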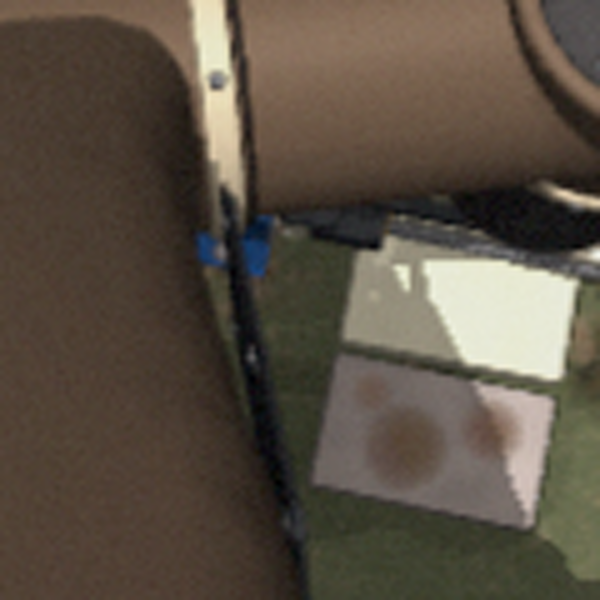

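The pale block lies just short of the grey one, with a gap of about 10–15 crop px (4–6 mm), and the ends are level (562 vs 557 at the right corner). I'll close the gap slowly and watch the force.

{"fn": "servo_tool", "kwargs": {"deltas": [[-1, 1, 0, 0, 0, 0, 0], [-1, 1, 0, 0, 0, 0, 0], [-1, 1, 0, 0, 0, 0, 0], [-1, 1, 0, 0, 0, 0, 0], [-1, 1, 0, 0, 0, 0, 0], [-1, 1, 0, 0, 0, 0, 0], [-1, 1, 0, 0, 0, 0, 0], [-1, 1, 0, 0, 0, 0, 0], [-1, 1, 0, 0, 0, 0, 0], [-1, 1, 0, 0, 0, 0, 0], [-1, 0, 0, 0, 0, 0, 0], [-1, 0, 0, 0, 0, 0, 0]]}}

```text
t: 13.35
eef_pos: [0.5047, -0.1261, 0.0145]
ee_rot: [-3.142, -0.0, 2.935]
force: [1.2, -0.9, -0.8]
width: 0.0875
gripper_force: 0.6
```

```bash
python3 - <<'E'
from h import *
st()
f=arm.grab_frame('top')
cv2.imwrite('pics/t6.png',cv2.resize(f['color'][225:305,315:415,::-1],None,fx=7,fy=7,interpolation=cv2.INTER_CUBIC))
E
```

```text
t 13.35 disp xy [-0.0871  0.0104] z 0.0145 rot [-1.8000e+02 -1.0000e-02  1.6813e+02] F [ 1.2 -0.9 -0.8] w 0.0875 q [ 0.13  0.35 -0.58 -0.   -0.64 -1.91]
```

View pics/t6.png

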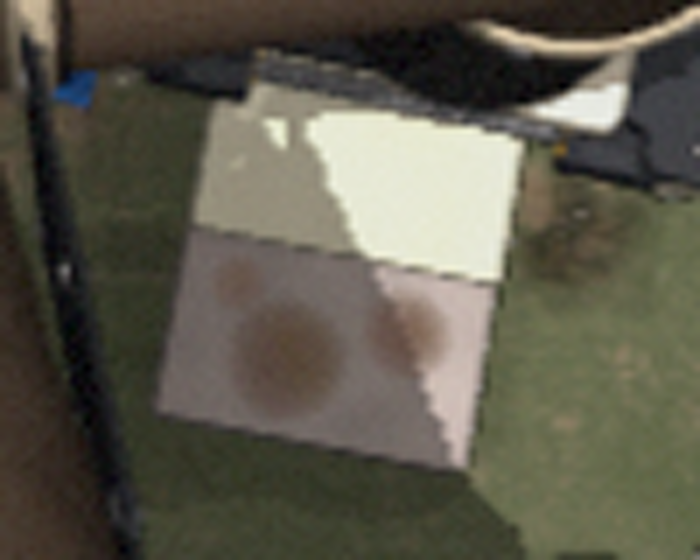

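The blocks are now flush: there is a thin seam from (190,232) to (498,283) and the ends are level. I'll press 1 mm more, back away, raise and check.

{"fn": "servo_tool", "kwargs": {"deltas": [[-1, 1, 0, 0, 0, 0, 0], [-1, 0, 0, 0, 0, 0, 0], [-1, -3, 0, 0, 0, 0, 0], [-1, -8, 0, 0, 0, 0, 0], [-1, -10, 0, 0, 0, 0, 0], [-1, 0, 0, -10, 0, 0, 0], [-1, 0, 0, -30, 0, 0, 0], [-1, 0, 0, -40, 0, 0, 0], [-1, 0, 0, -40, 0, 0, 0], [-1, -20, 20, -30, 0, 0, 0], [-1, -30, 30, 0, 0, 0, 0], [-1, -30, 30, 0, 0, 0, 0], [-1, -30, 30, 0, 0, 0, 0], [-1, -30, 30, 0, 0, 0, 0], [-1, 0, 0, 0, 0, 0, 0], [-1, 0, 0, 0, 0, 0, 0]]}}

```text
t: 14.73
eef_pos: [0.6889, -0.0224, 0.1634]
ee_rot: [-3.141, -0.002, 2.936]
force: [-0.4, -0.3, 0.3]
width: 0.0876
gripper_force: 0.0
```

```bash
python3 - <<'E'
from h import *
st()
f=arm.grab_frame('scene')
cv2.imwrite('pics/s7.png',cv2.resize(f['color'][140:280,230:430,::-1],None,fx=4,fy=4,interpolation=cv2.INTER_CUBIC))
f=arm.grab_frame('top')
for q in ['fresh_block_center','laid_block_center','flux_tin_center']:
    for r in arm.recognise(q,f)[:2]: p=w(f,r['at']);print(q,r['conf'],D(p),p[2])
E
```

```text
t 14.73 disp xy [ 0.0567 -0.1444] z 0.1634 rot [-1.7996e+02 -1.0000e-01  1.6821e+02] F [-0.4 -0.3  0.3] w 0.0876 q [ 0.25  0.42 -0.04 -0.   -1.11 -2.03]
fresh_block_center 0.73 [[0.0734 0.0019]] 0.057246145151290895
fresh_block_center 0.64 [[-0.0892  0.0457]] 0.028593861178708213
laid_block_center 0.66 [[-0.0903  0.1092]] 0.02589413975187793
flux_tin_center 0.71 [[-0.0925 -0.1152]] 0.04772177309177472
```

View pics/s7.png

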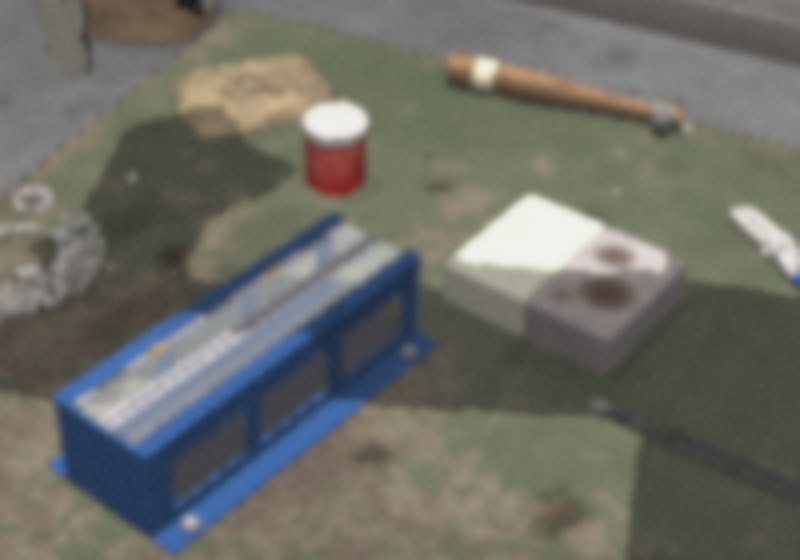

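The blocks form one flush surface with the seam at (525,300)–(605,235). The flaps are shut, and the tin and the grey block are in place.

```bash
python3 -c "
from station import arm
print(arm.job_done())"
```

```text
the job is handed in; nothing more can be done
None
```

I handed the job in at about 15 s. In the last pictures the pale block sits flush and end-level against the grey one, the flaps are shut, and the tin and grey block have moved only a few millimetres at most; no verdict came back.

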